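Set out the rocket models by height on their display base

ROBOT

A 6-joint arm with a two-finger parallel gripper is mounted at the origin on the work surface. World frame = base frame: x ahead of the robot, y to its left, z up, the work surface at z = 0. Lengths are in m, angles in degrees, forces in N, time in s.
With the tool pointing down it reaches from about 0.25 to 0.775 m from the base axis. Payload 8.9 kg.
Tool frame: the origin (TCP) lies midway between the tips of the shut fingers; the grasp point (between the pads) lies 19 mm behind it (robot.grip_depth is the z of the grasp point in the tool frame, in m); z points along the fingers, y is the line along which they close (so a half turn about z gives the same grasp; the last joint's range is limited). The gripper opens to 85 mm and grips with 20 to 120 N. Pads are 22 mm wide; open, the fingers measure 114 mm over their backs; the gripper's body (76 mm by 85 mm) begins 54 mm behind the grasp point. The pads swing forward as they close: fully open they stand 13 mm farther back than shut.
Start: joints at [61.518, 16.656, -8.789, 64.555, 0, 82.019], TCP at [0.184, 0.492, 0.231] pointing down, gripper open.
Joint ranges: [-144.48, 144.48], [-52.06, 99.96], [-74.48, 78.29], [-112.23, 115.85], [-86.99, 84.42], [-180, 180]. Speed limits (degrees/s): [127.2, 127.2, 159.86, 180, 180, 180].

INTERFACE

Orientations are given as a 3x3 rotation matrix whose columns are the frame's x, y, z axes.
In Python, from plant import robot gives the robot as it stands. Calls block until the motion is done:
- robot.move_ptp(position, orientation): joint-space move of the TCP to a pose.
- robot.movel(position, rot=None, velocity=0.15, f_stop=None): straight line of the TCP; rot=None keeps the orientation; velocity is the mean speed in m/s. With f_stop (N) it stops when the force on the tool has changed by that much, and returns True; else False.
- robot.movej(angles): joint-space move.
- robot.move_gripper(opening, newtons=None): finger opening in m; newtons is the grip in N (None keeps the last); returns when the fingers have stopped.
- robot.sleep(seconds).
- robot.inverse_kinematics(position, orientation): joint angles nearest the present ones, or None.
- robot.capture(name): name is "scene" or "top" or "wrist"; returns the picture (420x560x3 uint8, red, green, blue); there is no depth.
- robot.camera_model(name): a dict with "camera_matrix" (3x3 intrinsics, pixels), "k1" (the pictures are not rectified: a ray, as slopes to the right and down, at radius r is drawn at 1 + k1 r^2 times it, then the intrinsics apply), "R" (3x3) and "t" (3): a world point X has camera coordinates R X + t. Camera axes: x right, y down, z forward; pixel columns grow to the right and rows downward; lengths in m; the calibration is good to about 2 mm. A picture is of the moment at which its call begins: read the wrist's pose just before it. camera_model takes no time and is no camera call; for the wrist camera it gives the pose at the moment of the call.
A pose or a line that the arm cannot do raises robot.PlanningError and nothing moves.
- robot.job_done(): hands the job in; it is judged then, once.
Readings, each from a call of its own:
- robot.get_clock(): time.
- robot.get_joint_pos(): joint angles.
- robot.get_qvel(): joint speeds.
- robot.get_joint_torque(): joint torques, N m.
- robot.get_ee_pos(): TCP position.
- robot.get_ee_rot(): TCP orientation.
- robot.get_wrist_force(): force on the tool from outside, world axes, zero at the start.
- robot.get_ft_torque(): the same for the moment, N m.
- robot.get_finger_gap(): finger opening in m.
- robot.get_grip_force(): force on a finger pad.
Only numpy, scipy, OpenCV 4.12 (cv2) and the standard library are available. Lean on these libraries where they do the work, as an engineer would, in place of code of your own. Each camera call takes 0.05 s, during which the arm holds its last target. There are 200 camera calls.

TASK

Set the four rocket models out on the display base in order of height, the tallest next to the launch tower and each shorter one after it, so that the shortest ends up beside the ball-shaped tank. Stand each one upright in the middle of its own steel disc, and let none of them fall over on the way.

Things in the scene. Friction and masses are not known exactly. Their poses are not given: they have to be found in the camera images.
- rocket_two_stage: Tallest rocket, 136 mm: slim, two stages, four small fins. Lower stage diameter 26 mm up to z = 60 mm, upper stage a 21 mm cylinder from z = 66 to 108 mm, then the nose. Grip at z = 88 mm. 115 g. White plastic on a dark round steel foot, 44 mm wide, 5 mm thick. Loose, stands on a 3 mm cutting mat. Origin: centre of the underside, z up its axis.
- rocket_boosters: Second tallest rocket, 114 mm: four pointed strap-on boosters (to z = 54 mm, 21 mm out from the axis) round a 22 mm core, a plain cylinder from z = 54 to 92 mm, then the nose. Grip at z = 77 mm. 110 g. White plastic on a dark round steel foot, 44 mm wide, 5 mm thick. Loose, stands on a 3 mm cutting mat. Origin: centre of the underside, z up its axis.
- rocket_finned: Third tallest rocket, 92 mm: cigar shape, four large fins (to z = 27 mm, 21 mm out from the axis), plain 26 mm cylinder from z = 28 to 62 mm, then the nose. Grip at z = 50 mm. 95 g. White plastic on a dark round steel foot, 44 mm wide, 5 mm thick. Loose, stands on a 3 mm cutting mat. Origin: centre of the underside, z up its axis.
- rocket_capsule: Shortest rocket, 70 mm: stubby plain 30 mm cylinder from z = 5 to 44 mm, then a cone with a thin spike; no fins. Grip at z = 32 mm. 90 g. White plastic on a dark round steel foot, 44 mm wide, 5 mm thick. Loose, stands on a 3 mm cutting mat. Origin: centre of the underside, z up its axis.
- disc1: One of four alike steel discs, 50 mm wide, let flush into the display base (a wooden board 480 x 100 x 15 mm, fixed on the cutting mat), in a straight row 80 mm apart, in no fixed order of names. Fixed. Origin: its centre, on the base's top, 18 mm above the table; a rocket stood on it has its underside at this height.
- disc2: One of four alike steel discs, 50 mm wide, let flush into the display base (a wooden board 480 x 100 x 15 mm, fixed on the cutting mat), in a straight row 80 mm apart, in no fixed order of names. Fixed. Origin: its centre, on the base's top, 18 mm above the table; a rocket stood on it has its underside at this height.
- disc3: One of four alike steel discs, 50 mm wide, let flush into the display base (a wooden board 480 x 100 x 15 mm, fixed on the cutting mat), in a straight row 80 mm apart, in no fixed order of names. Fixed. Origin: its centre, on the base's top, 18 mm above the table; a rocket stood on it has its underside at this height.
- disc4: One of four alike steel discs, 50 mm wide, let flush into the display base (a wooden board 480 x 100 x 15 mm, fixed on the cutting mat), in a straight row 80 mm apart, in no fixed order of names. Fixed. Origin: its centre, on the base's top, 18 mm above the table; a rocket stood on it has its underside at this height.
- tower: Launch tower, dark steel lattice 36 mm square and 132 mm high with a small crane arm on top, fixed at one end of the display base (either end), in line with the discs, 85 mm from the nearest disc's centre. A small white ball-shaped tank, 43 mm high, stands at the other end. Origin: centre of its foot, on the base's top; z up.
Mind the look-alikes: they are no part of the job. What is shaped like the rocket_finned but brown or red is not meant.

How it is judged:
By the outcome, as a careful person would: the job done as asked, in the order asked, and still so for the second after the job is handed in, with the robot touching nothing.
It also fails if it takes over 99 s, if anything falls off the work surface, if the arm or the gripper's body presses on something with over 40 N, if the wrist force passes 120 N, or if a joint passes its speed limit or range.

## Working session

There is one attempt and no reset: what is moved stays moved. The work goes in short steps, each a Python script; the robot and the scene stay as the last script left them, time stands still between calls to the robot, and variables do not carry over. Pictures are saved under pics/ and viewed, at most 14 in all, crops included, and the job is handed in when it is done.

```bash
ls; mkdir -p pics; python3 - <<'E'
from plant import robot
import cv2
for n in ("scene","top"):
    cv2.imwrite(f"pics/{n}0.png",cv2.resize(robot.capture(n)[:,:,::-1],(800,600),interpolation=cv2.INTER_CUBIC))
    m=robot.camera_model(n);print(n,m)
print(robot.get_clock(), robot.grip_depth)
E
```

```text
pics
scene {'camera_matrix': array([[404.39482762,   0.        , 282.18870011],
       [  0.        , 404.39482762, 216.5919131 ],
       [  0.        ,   0.        ,   1.        ]]), 'k1': -0.06941468707939365, 'R': array([[-3.89057984e-01,  9.21212953e-01, -7.61372837e-04],
       [ 6.66469074e-01,  2.80900651e-01, -6.90589457e-01],
       [-6.35966083e-01, -2.69186773e-01, -7.23246585e-01]]), 't': array([ 0.13767504, -0.32103922,  1.21374076])}
top {'camera_matrix': array([[537.04294796,   0.        , 275.72972606],
       [  0.        , 537.04294796, 209.88358536],
       [  0.        ,   0.        ,   1.        ]]), 'k1': -0.010553346664578007, 'R': array([[ 0.00711786, -0.99994616, -0.00755057],
       [-0.99610368, -0.00642636, -0.08795546],
       [ 0.0879022 ,  0.0081472 , -0.99609579]]), 't': array([0.0585725 , 0.48379045, 1.32041075])}
0.1 -0.0187
```

View pics/scene0.png

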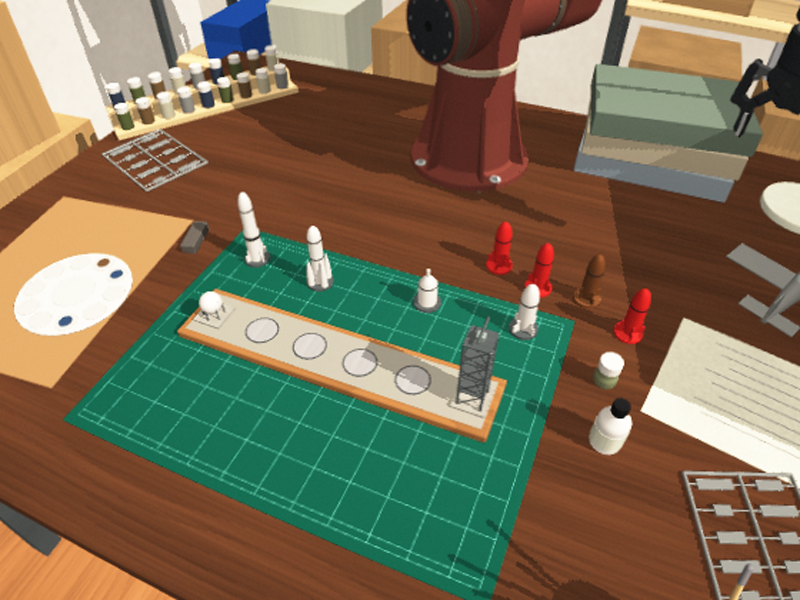

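View pics/top0.png

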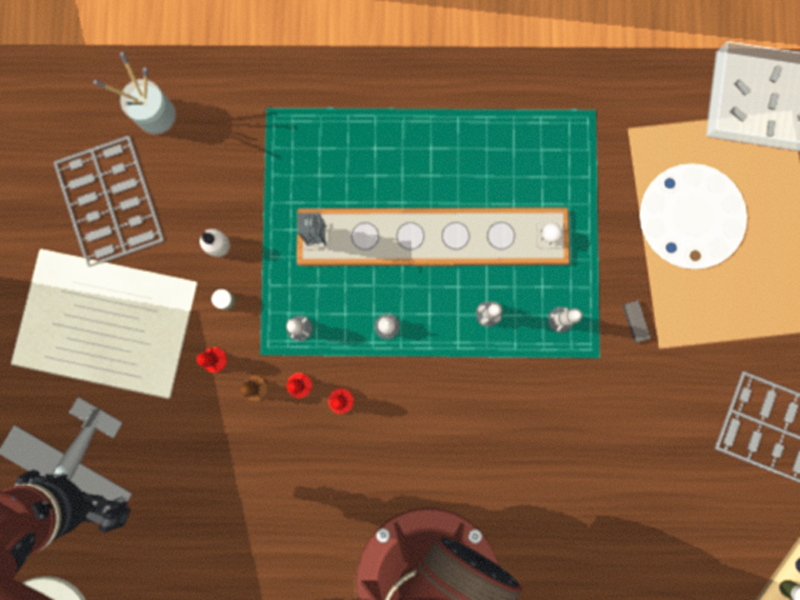

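Candidates for the finned rocket, as scene pixels (800 px picture): white (527,310), which matches; red (502,247), (543,268), (635,315) and brown (592,280), which are decoys; and a bottle (610,428) and jar (609,370). In the top view the rockets are finned (300,328), capsule (388,326), boosters (488,314) and two-stage (565,318). The tower is at (312,230), the discs at 365/410/456/501 and the ball at (551,234). Next I'll take a close crop.

```bash
python3 - <<'E'
from plant import robot
import cv2,numpy as np
t=robot.capture("top")[:,:,::-1]; s=robot.capture("scene")[:,:,::-1]
np.save("top.npy",t);np.save("scene.npy",s)
f=lambda im,x,y,w,h,k:cv2.resize(im[y:y+h,x:x+w],None,fx=k,fy=k,interpolation=cv2.INTER_CUBIC)
a=f(t,195,142,220,44,3.6);b=f(t,195,200,220,48,3.6);c=f(s,150,125,250,72,3.168)[:, :792]
cv2.imwrite("pics/crop1.png",np.vstack([a,b,c]));print(a.shape,b.shape,c.shape)
E
```

```text
(158, 792, 3) (173, 792, 3) (228, 792, 3)
```

View pics/crop1.png

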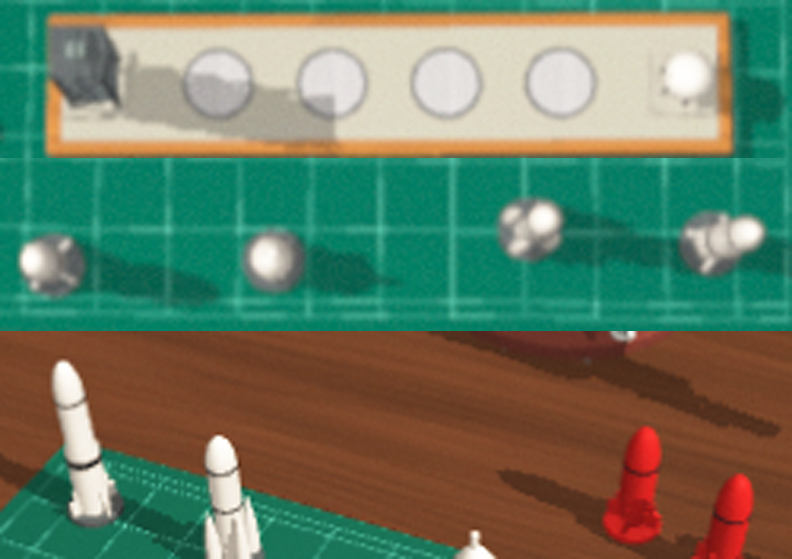

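```bash
cat > h.py <<'E'
from plant import robot
import cv2,numpy as np
Rd=np.array([[0,1,0],[1,0,0],[0,0,-1.]])   # closing along world x
def px2w(m,uv,z):
    K=np.array(m["camera_matrix"]);d=np.array([m["k1"],0,0,0,0.])
    n=cv2.undistortPoints(np.array(uv,float).reshape(-1,1,2),K,d).reshape(-1,2)
    R=np.array(m["R"]);C=-R.T@np.array(m["t"]);out=[]
    for a in n:
        r=R.T@[a[0],a[1],1];out.append(C+r*(z-C[2])/r[2])
    return np.array(out)
def w2px(m,X):
    return cv2.projectPoints(np.array(X,float).reshape(-1,3),cv2.Rodrigues(np.array(m["R"]))[0],np.array(m["t"]),np.array(m["camera_matrix"]),np.array([m["k1"],0,0,0,0.]))[0].reshape(-1,2)
E
python3 - <<'E'
from h import *
m=robot.camera_model("top"); g=lambda p,y0:[((u+.5)/3.6-.5+195,(v+.5)/3.6-.5+y0) for u,v in p]
D=px2w(m,g([(218,82),(332,82),(447,82),(561,82)],142),.018)
F=px2w(m,g([(712,243-158),(531,230-158),(54,266-158),(274,261-158)],200),.008)
np.set_printoptions(precision=4,suppress=True)
print(D,F,sep="\n"); np.savez("pos.npz",D=D,F=F)
for R in (Rd,Rd@np.diag([-1,-1,1])):
    print([robot.inverse_kinematics([*p[:2],.25],R) for p in (F[0],F[2],D[0],D[3])])
W={}
for i,y in enumerate((F[:2,1].mean(),F[2:,1].mean())):
    robot.move_ptp([F[0,0]+.0,y,.33],Rd)
    w=robot.camera_model("wrist");im=robot.capture("wrist")
    cv2.imwrite(f"pics/w{i}.png",cv2.resize(im[:,:,::-1],(800,600),interpolation=cv2.INTER_CUBIC))
    for r in (.022,):
        a=np.linspace(0,6.28,9)
        print([ (w2px(w,[[*p[:2],.008]])[0]/.7).round(1) for p in F], [(w2px(w,[[*p[:2],.018]])[0]/.7).round(1) for p in D])
    np.savez(f"w{i}.npz",**{k:np.array(v) for k,v in w.items()})
print(robot.get_clock())
E
```

```text
[[ 0.5986  0.1146  0.018 ]
 [ 0.5991  0.0346  0.018 ]
 [ 0.5996 -0.046   0.018 ]
 [ 0.6    -0.1258  0.018 ]]
[[ 0.4527 -0.2318  0.008 ]
 [ 0.461  -0.1054  0.008 ]
 [ 0.4336  0.2281  0.008 ]
 [ 0.4381  0.0742  0.008 ]]
[array([-35.3565,  14.2996,  -9.1473,  66.553 ,   0.    ,  54.6435]), array([ 19.1888,  12.2418, -11.8441,  65.9141,   0.    , 109.1888]), array([ 3.9643, 25.6094,  7.3137, 71.7043,  0.    , 93.9643]), array([-18.6718,  26.0292,   7.9757,  71.9465,   0.    ,  71.3282])]
[array([ -35.3565,   14.2996,   -9.1473,   66.553 ,    0.    , -125.3565]), array([ 19.1888,  12.2418, -11.8441,  65.9141,   0.    , -70.8112]), array([  3.9643,  25.6094,   7.3137,  71.7043,   0.    , -86.0357]), array([ -18.6718,   26.0292,    7.9757,   71.9465,    0.    , -108.6718])]
[array([400.7, 283. ]), array([410.2, 149.5]), array([ 375.6, -326. ]), array([383.3, -82.8])] [array([ 593.7, -146.7]), array([583.6, -28.7]), array([573.9,  78.7]), array([564.9, 174.4])]
[array([400.5, 536.6]), array([408. , 447.9]), array([379.3, 131.8]), array([385.9, 294.8])] [array([554.6, 258.1]), array([547.1, 335.6]), array([540. , 405.9]), array([533.6, 468.7])]
4.0667
```

View pics/w0.png

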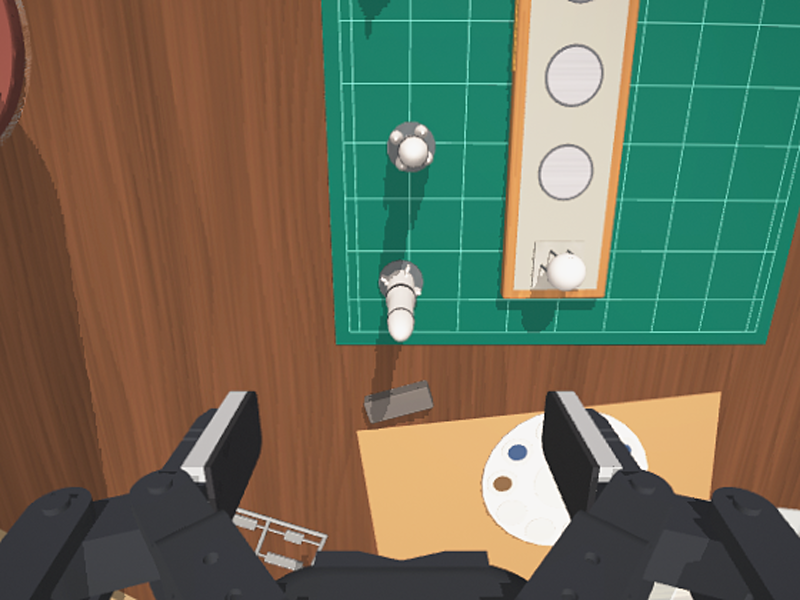

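View pics/w1.png

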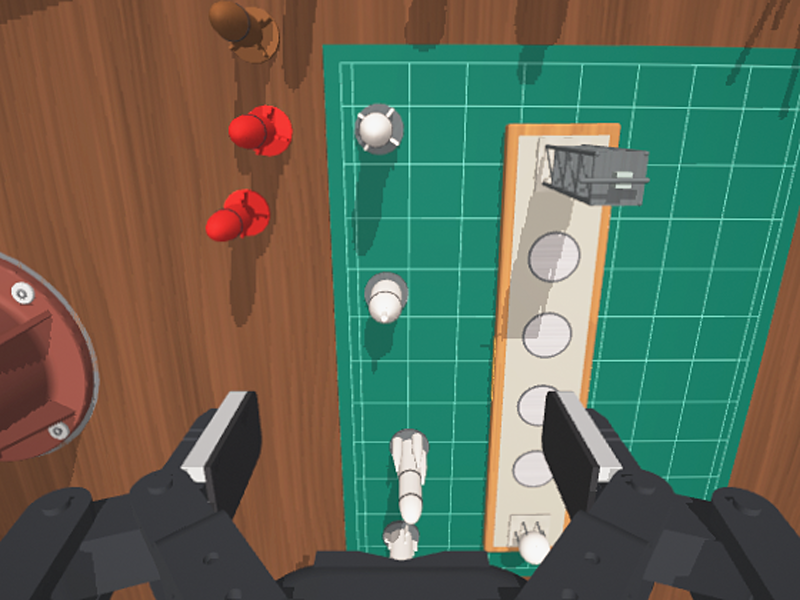

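Measured positions agree with the wrist view to within about 2 mm: boosters at (411,148), two-stage foot (401,282), discs (554,257) and (547,335), finned (379,129), capsule (386,297). The tower end is disc y=+0.115. I'll start with the two-stage.

```bash
cat >> h.py <<'E'
P=np.load("pos.npz");D=P["D"];F=P["F"];G=[.088,.077,.050,.032];H=[.136,.114,.092,.070]
def pick(i,op=.062):
    x,y=F[i,:2];z=.003+G[i]-.0187
    robot.move_gripper(op,40)
    robot.move_ptp([x,y,max(H[i]+.03,.17)],Rd)
    robot.movel([x,y,z],velocity=.15)
    robot.move_gripper(0,35);print("gap",robot.get_finger_gap(),robot.get_grip_force())
    robot.movel([x,y,.17+G[i]-.0187],velocity=.15)
    print("gap",robot.get_finger_gap(),robot.get_clock())
def place(i,dx=0,dy=0):
    x,y=D[i,0]+dx,D[i,1]+dy;z=.018+G[i]-.0187
    robot.movel([x,y,.17+G[i]-.0187],velocity=.2)
    robot.movel([x,y,z+.012],velocity=.12);robot.sleep(.2)
    print("stop",robot.movel([x,y,z-.004],velocity=.02,f_stop=3),robot.get_ee_pos()-[x,y,z],robot.get_wrist_force())
    robot.move_gripper(robot.get_finger_gap()+.03)
    robot.movel([x,y,max(H[i]+.05,.19)],velocity=.15)
    print(robot.get_clock())
def shot(n,name,x,y,w,h,k):
    im=robot.capture(n)[:,:,::-1]
    cv2.imwrite(f"pics/{name}.png",cv2.resize(im[y:y+h,x:x+w],None,fx=k,fy=k,interpolation=cv2.INTER_CUBIC))
E
python3 - <<'E'
from h import *
pick(0)
shot("scene","held0",100,50,280,210,2.8)
E
```

```text
gap 0.019630638700476728 34.72861720249057
gap 0.0196886381037619 8.4833
```

View pics/held0.png

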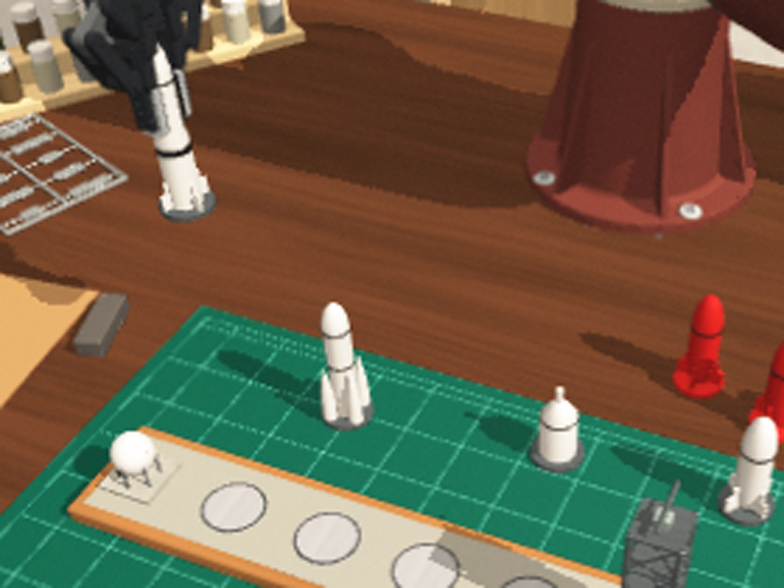

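The rocket is held upright in the gripper at (175,120), with its foot at (187,205). I'll place it.

```bash
python3 - <<'E'
from h import *
place(0)
pick(1)
shot("top","t1",195,130,225,125,3.5)
E
```

```text
stop True [-3.33804465e-04 -1.16452824e-05  5.37402604e-04] [-0.81098523 -0.68954287  6.41006513]
13.8917
gap 0.020111862439796936 34.34210884384811
gap 0.020112579019050027 17.775
```

View pics/t1.png

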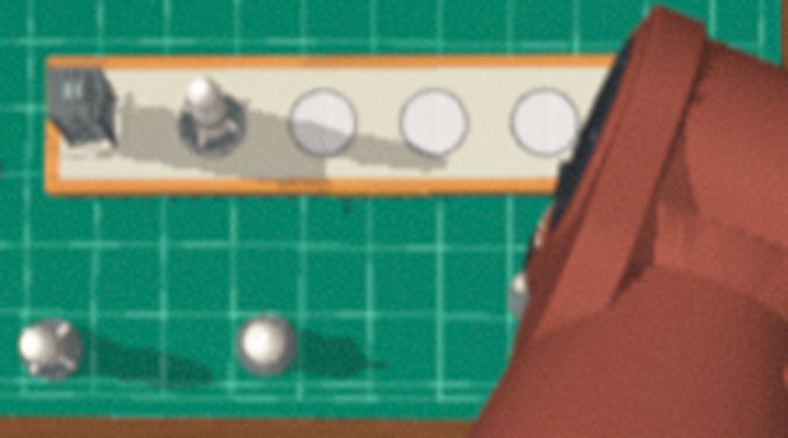

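The two-stage stands on the tower disc, foot at (212,125) against disc centre (212,122). The boosters rocket is in hand, so I'll continue.

```bash
python3 - <<'E'
from h import *
place(1)
pick(2)
place(2)
pick(3)
place(3)
robot.move_ptp([.42,-.03,.33],Rd)
shot("wrist","wend",0,0,560,420,1.42)
robot.movej([70,0,-9,65,0,82])
shot("top","tend",195,137,200,60,4)
shot("scene","send",120,150,250,180,3.1)
print(robot.get_clock())
E
```

```text
stop True [-1.03037365e-04  1.48357068e-05  6.76985116e-04] [ 0.10392206 -0.30671023  5.61525965]
22.3667
gap 0.02428617146483127 34.33137262472883
gap 0.024529963958733844 26.3833
stop True [-2.05037961e-04 -2.67797836e-05  6.12476394e-04] [-1.03058854 -0.20660219  5.08233971]
31.7167
gap 0.02898714025765121 34.19208444887772
gap 0.02913402522565428 35.6167
stop True [-1.05746340e-04  2.22353303e-05  7.14028120e-04] [-1.22323142  0.19304875  6.81049677]
40.7583
44.1
```

View pics/tend.png

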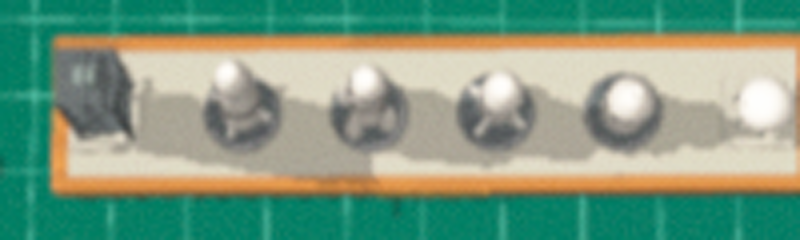

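View pics/send.png

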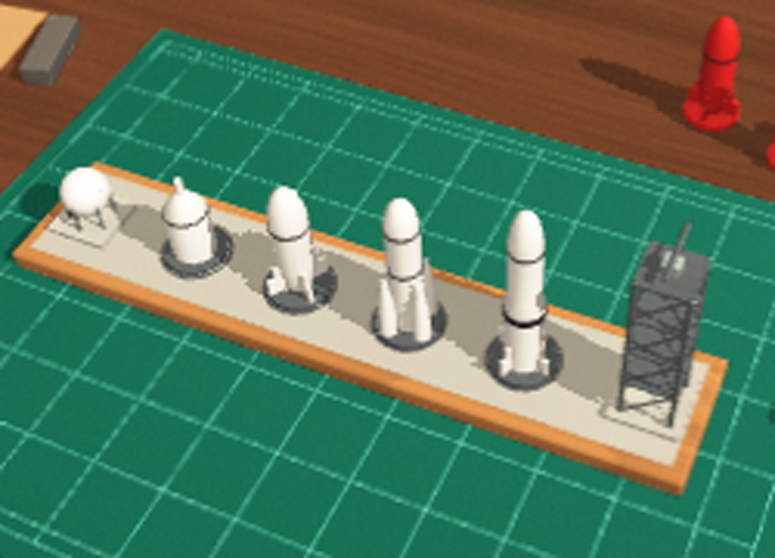

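View pics/wend.png

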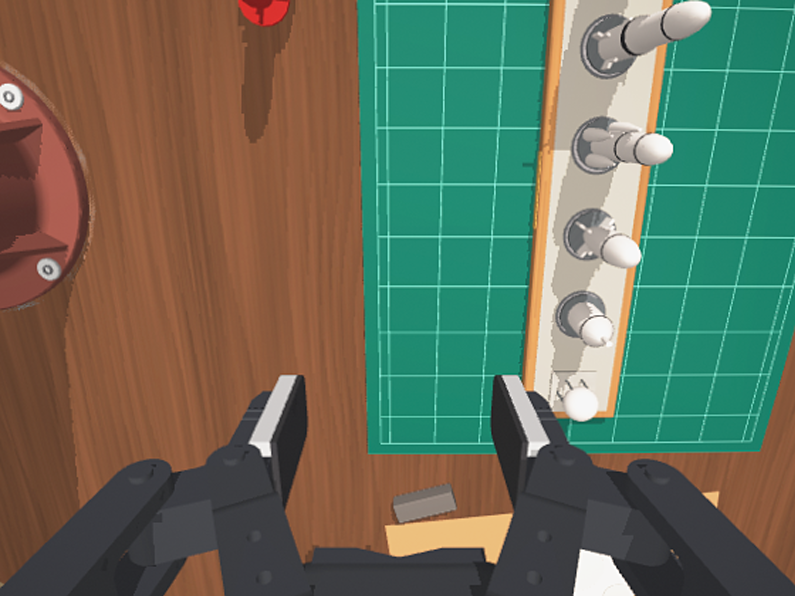

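All four stand upright in the right order: two-stage (610,46), boosters (604,145), finned (592,234), capsule (582,316). I'll check centring in one enlarged crop.

```bash
python3 - <<'E'
import cv2,numpy as np
a=cv2.imread("pics/wend.png");b=cv2.imread("pics/send.png")
f=lambda im,c,r,w=70:cv2.resize(im[max(r-w//2,0):max(r-w//2,0)+w,c-w//2:c+w//2],(200,200),interpolation=cv2.INTER_CUBIC)
cv2.imwrite("pics/c.png",np.vstack([np.hstack([f(a,*p) for p in ((608,46),(600,145),(592,234),(582,316))]),np.hstack([f(b,*p,90) for p in ((524,355),(409,318),(299,283),(197,247))])]))
E
```

```text
(no output)
```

View pics/c.png

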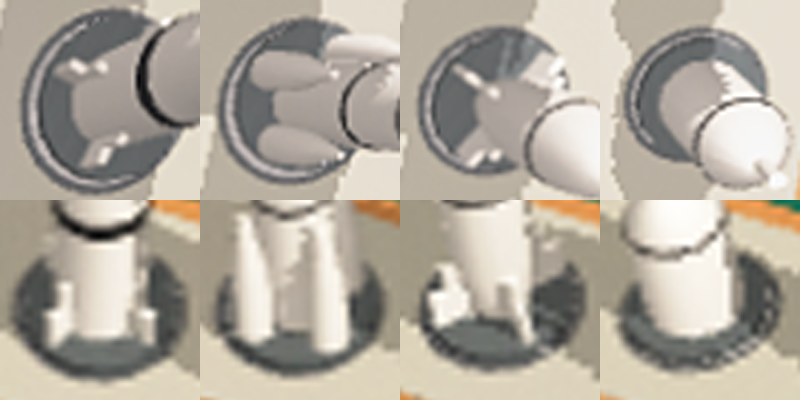

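The steel rim shows evenly apart from parallax off the 5 mm feet, so all four are centred to about 1–2 mm.

```bash
python3 -c "
from plant import robot
print(robot.job_done())"
```

```text
the job is handed in; nothing more can be done
None
```

All four rockets stand upright on their own discs, within about 1–2 mm of centre, in order of height from the launch tower (two-stage, boosters, finned, capsule) to the ball-shaped tank; the job was handed in at about 44 s, and the hand-in returned no verdict.

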